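# Find and press the hidden button of a trick chest

## Robot

A 6-joint arm with a two-finger parallel gripper is mounted at the origin on the work surface. World frame = base frame: x ahead of the robot, y to its left, z up, the work surface at z = 0. Lengths are in mm, angles in rad, forces in N, time in s.
With the tool pointing down it reaches from about 375 to 925 mm from the base axis. Payload 5.7 kg.
Tool frame: the origin (TCP) lies at the very end of the fingers, on their centre line; the grasp point (between the pads) lies 19 mm behind it; y points along the fingers, x is the direction in which the jaws open and shut, and the axes are right-handed (so a half turn about y gives the same grasp; the last joint's range is limited). The gripper opens to 85 mm and grips with 20 to 120 N. Pads are 22 mm wide; open, the fingers measure 114 mm over their backs; the gripper's body (76 mm by 85 mm) begins 54 mm behind the grasp point. The pads swing forward as they close: fully open they stand 13 mm farther back than shut.
Start: joints at [1.153, 0.359, 1.51, -0, 1.272, -0.115], TCP at [178.909, 572.673, 231.267] pointing down, gripper open.
Joint ranges: [-2.97, 2.97], [-1.01, 2.36], [0.21, 2.38], [-0.96, 4.11], [0.2, 2.71], [-2.98, 2.98]. Speed limits (rad/s): [2.39, 2.39, 3.14, 3.14, 3.14, 3.14].

## Interface

Orientations are given as a rotation vector (axis times angle).
In Python, from workcell import ctrl gives the robot as it stands.
- The arm moves only by the tool send_rows, never from a script. Its argument "deltas" is a list of rows, each a list of 2 entries, a list of its own where there are three numbers: the shift along the tool's x, y, z in m, then the turn about the tool's y in rad. A call has 1 to 8 rows; each row is the pose to reach, as a shift and turn from the pose commanded when the call began, along the tool's axes at that moment; what a row does not reach only later rows make up. A row lasts 1/8 s, in which the tool goes at most 62.5 mm and 10.7 degrees, less where a joint would pass 70% of its speed; a pose out of reach is approached as far as the arm can. A call with a gripper value outside its range is refused whole. "hand" is the finger opening in m, from 0 to 0.0854, set as the call begins (left out, the last holds). The fingers move at their own pace and stop on an object; "squeeze" is the grip in N (left out, the last holds). Time passes only in rows, so rows that repeat a pose let the fingers close. It gives the time, the measured TCP pose, the force and the opening at its end, in the units of the state.
- ctrl.sense(): the state, without advancing time (a new reading comes with each control period).
- ctrl.grab_frame(name): name is "scene" or "top"; returns a dict with "color" (384x512x3 uint8, red, green, blue), "z_map" (384x512 float32, mm along the optical axis (not along the pixel's ray), 0 where there is no reading), "fx", "fy", "cx", "cy" (pixels), "k1" (the pictures are not rectified: a ray, as slopes to the right and down, at radius r is drawn at 1 + k1 r^2 times it, then the intrinsics apply), "xyz" and "attitude" of the camera in the world. Camera axes: x right, y up, looking along -z (the intrinsics and any distortion apply to the point x, -y, -z); pixel columns grow to the right and rows downward; lengths in mm; the calibration is good to about 2 mm. A picture is of the moment at which its call begins.
- ctrl.finish_job(): hands the job in, once; it reports no verdict.
The state is a dict: "time_s": time; "qpos": joint angles; "qd": joint speeds; "joint_torque": joint torques, N m; "position": TCP position; "eef_rot": TCP orientation; "force": force on the tool from outside, world axes, zero at the start; "ft_torque": the same for the moment, N m; "finger_gap": finger opening in mm.
Only numpy, scipy, OpenCV 4.12 (cv2) and the standard library are available. Lean on these libraries where they do the work, as an engineer would, in place of code of your own. Each camera call takes 0.05 s, during which the arm holds its last target.

## Task

Five of the six square tiles sunk in the lid of the wooden trick chest are solid and one is a hidden push button: feel over them gently with a fingertip until you find the one that gives, and press it fully home so that the secret drawer comes out. Never push hard on anything, leave the cup, the vase and the weight where they stand, and finish clear of everything.

Things in the scene. Friction and masses are not known exactly. Their poses are not given: they have to be found in the camera images.
- chest: dark wooden trick chest screwed to the counter, 160 (x) x 230 (y) x 90 mm high; origin at the centre of its underside, z up. Its flat lid (top 90 mm up) has six square wells 46 mm wide, two rows of three, 62 mm apart, each with a 44 mm tile 2 mm below the lid. All look the same: five are solid, one (varying) is the button. A secret drawer, 164 mm wide, is closed flush in the +x side.
- key (a joint): how far the button tile is pushed in: 0 = at rest, 0.006 m = fully home. It moves straight down, resists with about 4 N all the way and stays where it is left; it is the only tile that gives.
- drawer (a joint): how far the secret drawer stands out of the chest's +x side: 0 = shut, 0.024 m = out. It is driven by the button (4 mm out per mm pressed), has no handle and stays where the button puts it.
- teacup: loose white handleless cup, 68 mm across, 55 mm high, beside the chest; origin at the centre of its underside
- vase: loose solid blue ceramic vase, 68 mm at the widest, 105 mm high, beside the chest; origin at the centre of its underside
- weight: loose brass weight with a small knob on top, 44 mm across, 48 mm high, beside the chest; origin at the centre of its underside
- tile1 (a point): centre of the face of the tile in the -x row, +y column of the lid (chest frame), 88 mm above the counter while not pressed; axes as the chest's
- tile2 (a point): centre of the face of the tile in the -x row, middle column of the lid (chest frame), 88 mm above the counter while not pressed; axes as the chest's
- tile3 (a point): centre of the face of the tile in the -x row, -y column of the lid (chest frame), 88 mm above the counter while not pressed; axes as the chest's
- tile4 (a point): centre of the face of the tile in the +x row, +y column of the lid (chest frame), 88 mm above the counter while not pressed; axes as the chest's
- tile5 (a point): centre of the face of the tile in the +x row, middle column of the lid (chest frame), 88 mm above the counter while not pressed; axes as the chest's
- tile6 (a point): centre of the face of the tile in the +x row, -y column of the lid (chest frame), 88 mm above the counter while not pressed; axes as the chest's
Things that resemble listed ones, but are neither listed nor needed, are in the scene too. Of the things that look like the weight, the largest one is meant.

How it is judged:
By the outcome, as a careful person would: the job done as asked, in the order asked, and still so for the second after the job is handed in, with the robot touching nothing.
It also fails if it takes over 51 s, if anything falls off the work surface, if the arm or the gripper's body presses on something with over 40 N, if the wrist force passes 120 N, or if a joint passes its speed limit or range.

## Working session

There is one attempt and no reset: what is moved stays moved. The work goes in short steps, Python scripts to look and compute and a tool call to move; the robot and the scene stay as the last step left them, time stands still between calls to the robot, and variables do not carry over. Pictures are saved under pics/ and viewed, and the job is handed in when it is done.

Besides the shell and the picture viewer there is one more tool, called as name(argument=value, ...) on one line, values as JSON. send_rows: Moves the arm, as the interface text tells. Its arguments: {"type":"object","properties":{"deltas":{"type":"array","items":{"type":"array"}},"hand":{"type":"number"},"squeeze":{"type":"number"}},"required":["deltas"]}

```bash
mkdir -p pics; ls
cat > h.py <<'E'
import numpy as np, cv2, pickle
from scipy.spatial.transform import Rotation as R
def grab(n):
    from workcell import ctrl
    f=ctrl.grab_frame(n); pickle.dump(f,open(n+'.pkl','wb')); return f
def rotm(a):
    a=np.array(a,float)
    return a if a.shape==(3,3) else R.from_rotvec(a).as_matrix()
def ray(f,u,v):
    xd=(u-f['cx'])/f['fx']; yd=(v-f['cy'])/f['fy']
    x,y=xd,yd
    for _ in range(30):
        s=1+f['k1']*(x*x+y*y); x,y=xd/s,yd/s
    return x,y
def pt(f,u,v,z=None):
    """world pt by depth, or at plane z"""
    x,y=ray(f,u,v); d=rotm(f['attitude'])@np.array([x,-y,-1.]); o=np.array(f['xyz'],float)
    t=f['z_map'][int(round(v)),int(round(u))] if z is None else (z-o[2])/d[2]
    return o+t*d
def proj(f,p):
    c=rotm(f['attitude']).T@(np.array(p,float)-np.array(f['xyz']))
    x,y=c[0]/-c[2],-c[1]/-c[2]; s=1+f['k1']*(x*x+y*y)
    return f['cx']+f['fx']*x*s, f['cy']+f['fy']*y*s
E
python3 - <<'E'
from h import *
from workcell import ctrl
print(ctrl.sense())
for n in('top','scene'):
    f=grab(n); print(n,f['xyz'],f['attitude'],f['fx'],f['cx'],f['cy'],f['k1'])
    cv2.imwrite(f'pics/{n}0.png',cv2.resize(f['color'][:,:,::-1],(800,600)))
E
```

```text
pics
{'time_s': 0.0, 'qpos': array([ 1.15289801e+00,  3.59540693e-01,  1.51148963e+00,  1.87495379e-06,
        1.27249027e+00, -1.15105676e-01]), 'qd': array([ 1.05429763e-03, -4.53870820e-04, -3.34628731e-04,  1.18413726e-04,
       -5.30845150e-05,  2.29994251e-04]), 'joint_torque': array([-2.32285784e-03, -5.27627671e+01, -2.78616750e+01, -2.11435977e-04,
        1.31082479e-02, -6.38604902e-06]), 'position': array([178.63160281, 572.04719037, 230.4105793 ]), 'eef_rot': array([-1.33834186, -0.98205825,  0.98483913]), 'force': array([-0.24043887,  0.36464505,  0.65503658]), 'ft_torque': array([0.04391156, 0.04256911, 0.01836832]), 'finger_gap': 85.6993712020783}
top [ 477.11148096  -29.80117953 1054.3330651 ] [ 0.06425216 -0.06492282 -1.55172777] 427.1188800609073 257.5825106866735 190.7992939635241 0.01252948784148435
scene [1160.14092539 -241.86154665  542.97690992] [0.82565389 0.5965758  1.13778203] 347.1252382138186 264.8262760347701 192.94516910520403 -0.09951227243500906
```

View pics/top0.png

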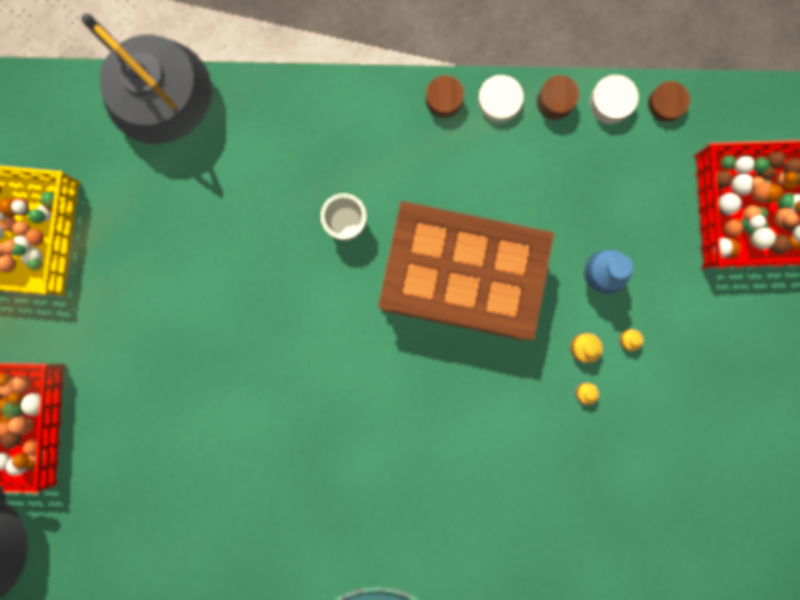

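View pics/scene0.png

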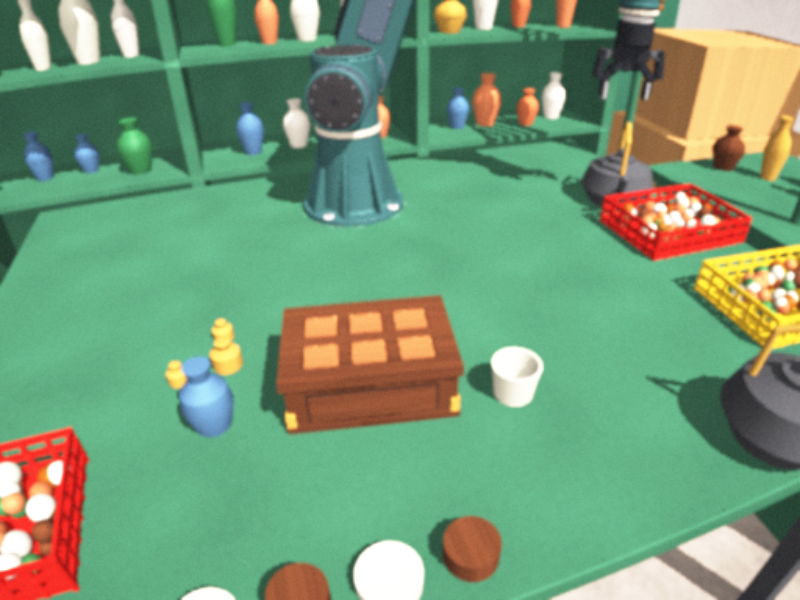

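The top view shows the chest lid at about (468,270) in 800-px coordinates, with six orange tiles. The cup is at (344,217), the vase at (609,272), and the three brass weights at (587,349), which is the largest, (632,341) and (588,394). In the scene view the closed drawer faces the camera, so +x points away from the robot. Next I'll take a close crop to measure.

Run:
```python
from h import *
f=pickle.load(open('top.pkl','rb'))
c=f['color'][120:230,195:425,::-1]
cv2.imwrite('pics/top_crop.png',cv2.resize(c,None,fx=3.4,fy=3.4,interpolation=cv2.INTER_CUBIC))
hsv=cv2.cvtColor(f['color'],cv2.COLOR_RGB2HSV)
m=cv2.inRange(hsv,(5,120,190),(22,255,255)); m[:,:230]=0;m[:,360:]=0;m[:130]=0;m[215:]=0
n,l,s,ce=cv2.connectedComponentsWithStats(m)
for i in range(1,n):
    if s[i,4]>60: print(ce[i],s[i,4],pt(f,*ce[i]).round(1),pt(f,*ce[i],z=88).round(1))
```

```text
[274.02133333 153.664     ] 375 [642.9 -65.5  87.6] [642.8 -65.5  88. ]
[300.54376658 159.15649867] 377 [ 631.1 -126.2   89. ] [ 631.2 -126.3   88. ]
[327.19466667 164.65866667] 375 [ 619.5 -187.    89.1] [ 619.7 -187.2   88. ]
[268.61979167 179.95833333] 384 [582.8 -54.3  81.7] [582.2 -54.2  88. ]
[295.17060367 185.55905512] 381 [ 570.5 -114.7   87.4] [ 570.5 -114.7   88. ]
[321.82722513 191.07853403] 382 [ 559.2 -175.7   85.1] [ 559.  -175.3   88. ]
```

View pics/top_crop.png

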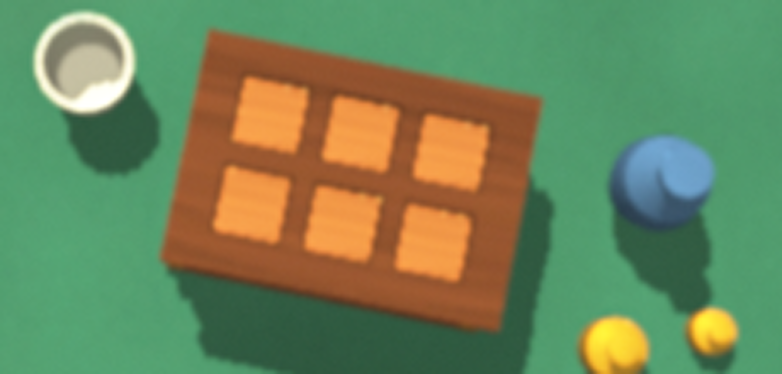

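The spacings come to 62 mm and the depth heights are about 88 mm, so both match the description. The chest yaw is about -10.8°. I'm approaching tile 1 first, with the gripper shut.

```bash
cat >> h.py <<'E'
T={1:(582,-54.3),2:(570.5,-114.9),3:(558.9,-175.6),4:(643,-65.5),5:(631.3,-126.3),6:(619.7,-187.2)}
E
python3 - <<'E'
from h import *
from workcell import ctrl
g=pickle.load(open('scene.pkl','rb'))
for k in T: print(k, np.round(np.array(proj(g,(*T[k],88)))*800/512))
s=ctrl.sense(); M=R.from_rotvec(s['eef_rot']).as_matrix(); print(M.round(4)); 
xa=np.degrees(np.arctan2(M[1,0],M[0,0])); print('tool x heading',xa)
for z in (231,130): print((M.T@(np.array([582,-54.3,z])-np.array([178.909,572.673,231.267]))).round(1))
E
```

```text
1 [409. 318.]
2 [365. 322.]
3 [320. 326.]
4 [415. 346.]
5 [368. 351.]
6 [320. 355.]
[[ 2.982e-01 -7.000e-04 -9.545e-01]
 [ 9.545e-01 -1.600e-03  2.982e-01]
 [-1.700e-03 -1.000e+00  2.000e-04]]
tool x heading 72.65013889307654
[-478.2    1.  -571.7]
[-478.1  102.  -571.7]
```

The tile positions project onto the tiles in the scene view too, for example tile 1 at (409,318).

send_rows(deltas=[[[-0.036,0,-0.043],-0.03],[[-0.072,0,-0.086],-0.06],[[-0.108,0,-0.129],-0.09],[[-0.144,0,-0.172],-0.114],[[-0.18,0,-0.215],-0.114],[[-0.216,0,-0.258],-0.114],[[-0.252,0,-0.301],-0.114],[[-0.288,0,-0.344],-0.114]], hand=0)

```text
time_s: 1.1
position: [421.9, 193.5, 231.2]
eef_rot: [-1.292, -1.069, 1.069]
force: [1.2, 0.9, 0.1]
finger_gap: -0.0
```

```bash
cat > d.py <<'E'
import sys
from h import *
from workcell import ctrl
s=ctrl.sense(); M=R.from_rotvec(s['eef_rot']).as_matrix()
print(s['time_s'],s['position'].round(2),s['force'].round(2),s['finger_gap'],'head',np.degrees(np.arctan2(M[1,0],M[0,0])).round(2),'down',M[:,1].round(3))
k=int(sys.argv[1]); print((M.T@(np.array([*T[k],float(sys.argv[2])])-s['position'])).round(2))
E
python3 d.py 1 110
```

```text
1.1 [421.93 193.52 231.17] [1.25 0.87 0.07] -0.013460603055009256 head 79.18 down [-0. -0. -1.]
[-213.37  121.15 -203.76]
```

send_rows(deltas=[[[-0.043,0,-0.041],0],[[-0.086,0.01,-0.082],0],[[-0.129,0.03,-0.123],0],[[-0.172,0.06,-0.164],0],[[-0.2134,0.09,-0.2038],0],[[-0.2134,0.121,-0.2038],0],[[-0.2134,0.133,-0.2038],0],[[-0.2134,0.133,-0.2038],0]])

```text
time_s: 2.1
position: [580.2, -51.9, 97.6]
eef_rot: [-1.29, -1.067, 1.07]
force: [-0.6, 0.2, -0.8]
finger_gap: -0.2
```

```bash
python3 d.py 1 88
python3 - <<'E'
from h import *
f=grab('top'); cv2.imwrite('pics/t1.png',cv2.resize(f['color'][90:250,180:420,::-1],None,fx=3.3,fy=3.3,interpolation=cv2.INTER_CUBIC))
E
```

```text
2.1 [580.18 -51.89  97.58] [-0.64  0.21 -0.81] -0.15387565228487005 head 79.21 down [-0.003  0.001 -1.   ]
[-2.03  9.58 -2.27]
```

View pics/t1.png

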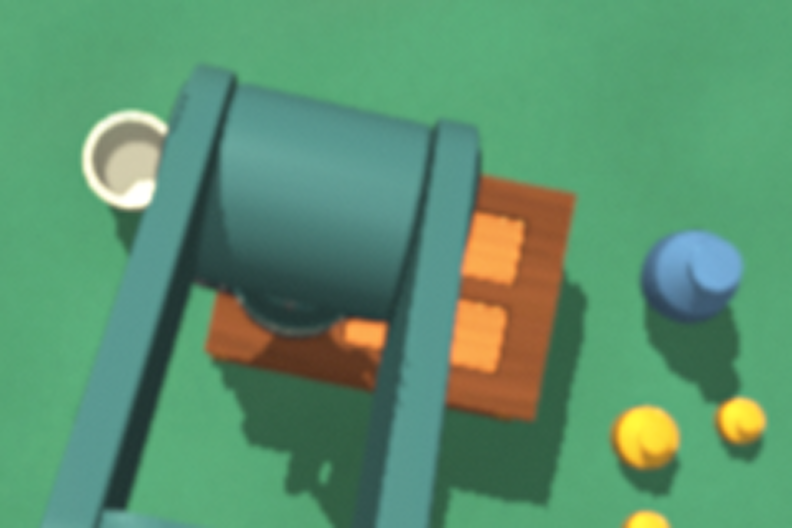

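The arm hides tile 1 in the top view. The measured TCP is about 3 mm off laterally and 9.6 mm above the tile face. I'll correct that and then creep down.

send_rows(deltas=[[[-0.001,0,-0.001],0],[[-0.001,0.002,-0.001],0],[[-0.001,0.004,-0.001],0],[[-0.001,0.004,-0.001],0]])

```text
time_s: 2.65
position: [582.2, -53.7, 94.4]
eef_rot: [-1.293, -1.069, 1.069]
force: [0.1, 0.1, -0.3]
finger_gap: 0.2
```

```bash
python3 d.py 1 88
python3 - <<'E'
from h import *
f=grab('scene'); cv2.imwrite('pics/s1.png',cv2.resize(f['color'][150:280,150:370,::-1],None,fx=3.6,fy=3.6,interpolation=cv2.INTER_CUBIC))
E
```

```text
2.65 [582.19 -53.71  94.37] [ 0.14  0.12 -0.27] 0.23488568703048163 head 79.19 down [-0. -0. -1.]
[-0.61  6.37  0.08]
```

View pics/s1.png

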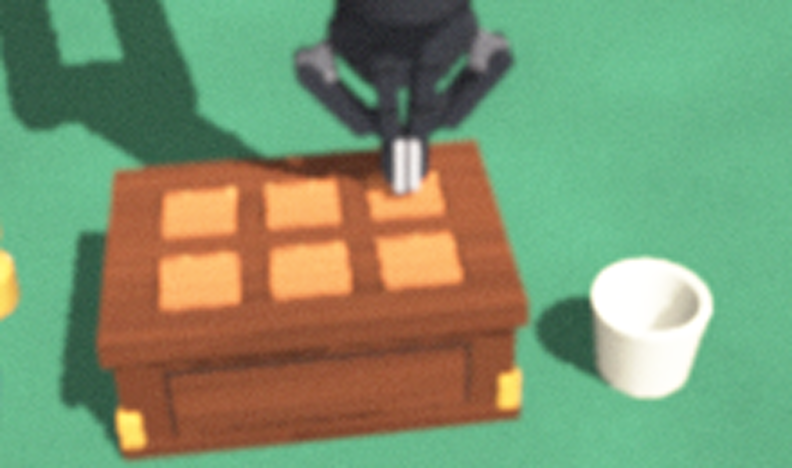

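The fingertip is centred in y over tile 1, at crop pixel (405,190). I'll descend in small steps and watch the force.

send_rows(deltas=[[[-0.0005,0.002,0],0],[[-0.0005,0.004,0],0],[[-0.0005,0.0045,0],0],[[-0.0005,0.005,0],0]])

```text
time_s: 3.2
position: [582.2, -54.3, 89.2]
eef_rot: [-1.293, -1.069, 1.069]
force: [0.7, 0.1, -0.3]
finger_gap: 0.3
```

send_rows(deltas=[[[0,0.0005,0],0],[[0,0.001,0],0]])

```text
time_s: 3.45
position: [582.2, -54.3, 88.3]
eef_rot: [-1.293, -1.069, 1.069]
force: [-0.0, -0.5, 0.0]
finger_gap: 0.4
```

send_rows(deltas=[[[0,0.0005,0],0],[[0,0.0005,0],0]])

```text
time_s: 3.7
position: [582.3, -54.3, 88.0]
eef_rot: [-1.293, -1.069, 1.069]
force: [0.6, 0.6, 2.1]
finger_gap: -0.3
```

send_rows(deltas=[[[0,0.0003,0],0],[[0,0.0003,0],0]])

```text
time_s: 3.95
position: [582.3, -54.3, 87.7]
eef_rot: [-1.293, -1.069, 1.069]
force: [-1.3, -0.1, 3.4]
finger_gap: -0.0
```

send_rows(deltas=[[[0,0.0003,0],0],[[0,0.0003,0],0]])

```text
time_s: 4.2
position: [582.3, -54.3, 87.3]
eef_rot: [-1.293, -1.069, 1.069]
force: [0.4, 0.7, 3.8]
finger_gap: -0.0
```

The force is levelling off near 4 N while the tip keeps sinking, so this may be the button. I'll continue carefully.

send_rows(deltas=[[[0,0.0003,0],0],[[0,0.0006,0],0]])

```text
time_s: 4.45
position: [582.3, -54.3, 86.6]
eef_rot: [-1.293, -1.069, 1.069]
force: [-0.6, 0.5, 3.8]
finger_gap: 0.0
```

send_rows(deltas=[[[0,0.0005,0],0],[[0,0.001,0],0]])

```text
time_s: 4.7
position: [582.3, -54.4, 85.6]
eef_rot: [-1.293, -1.069, 1.069]
force: [0.3, 0.0, 3.4]
finger_gap: -0.5
```

Tile 1 is the button: the tip is at 85.6 mm and the force is still about 4 N. I'll press it on to the stop.

send_rows(deltas=[[[0,0.0005,0],0],[[0,0.001,0],0],[[0,0.0015,0],0],[[0,0.002,0],0],[[0,0.0025,0],0],[[0,0.0025,0],0]])

```text
time_s: 5.45
position: [582.3, -54.3, 83.0]
eef_rot: [-1.293, -1.069, 1.069]
force: [0.2, -0.3, 2.2]
finger_gap: 0.1
```

send_rows(deltas=[[[0,0.0003,0],0],[[0,0.0006,0],0],[[0,0.0006,0],0]])

```text
time_s: 5.82
position: [582.2, -54.3, 82.5]
eef_rot: [-1.293, -1.069, 1.069]
force: [-0.1, 0.4, 3.0]
finger_gap: 0.1
```

send_rows(deltas=[[[0,0.0003,0],0],[[0,0.0003,0],0]])

```text
time_s: 6.08
position: [582.2, -54.3, 82.2]
eef_rot: [-1.293, -1.069, 1.069]
force: [-0.5, -0.3, 3.4]
finger_gap: 0.0
```

send_rows(deltas=[[[0,0.0003,0],0],[[0,0.0003,0],0]])

```text
time_s: 6.32
position: [582.3, -54.3, 82.1]
eef_rot: [-1.293, -1.069, 1.069]
force: [-1.4, -0.0, 5.2]
finger_gap: -0.3
```

send_rows(deltas=[[[0,0.0003,0],0],[[0,0.0003,0],0]])

```text
time_s: 6.58
position: [582.3, -54.4, 82.1]
eef_rot: [-1.293, -1.069, 1.069]
force: [-1.7, 0.0, 7.7]
finger_gap: 0.1
```

The force has risen to 7.7 N and the tip has stopped at 82.1 mm, 6 mm below first contact, so the button is fully home. I'll lift straight up and move back.

send_rows(deltas=[[[0,-0.003,0],0],[[0,-0.01,0],0],[[0,-0.03,0],0],[[0,-0.07,0],0],[[0,-0.12,0],0],[[0,-0.16,0],0],[[0.03,-0.16,0.03],0],[[0.07,-0.16,0.07],0]])

```text
time_s: 7.58
position: [527.0, 27.7, 242.5]
eef_rot: [-1.295, -1.069, 1.066]
force: [-0.4, 1.0, -0.2]
finger_gap: 0.3
```

send_rows(deltas=[[[0.04,0,0.04],0],[[0.08,0,0.08],0],[[0.12,0,0.12],0],[[0.14,0,0.14],0],[[0.14,0,0.14],0],[[0.14,0,0.14],0]])

```text
time_s: 8.32
position: [415.9, 191.0, 241.8]
eef_rot: [-1.293, -1.07, 1.069]
force: [0.8, 0.2, -0.0]
finger_gap: -0.0
```

Run:
```python
from h import *
from workcell import ctrl
s=ctrl.sense(); print(s['time_s'],s['position'].round(1),s['force'].round(2),abs(s['qd']).max())
f=grab('scene'); cv2.imwrite('pics/s2.png',cv2.resize(f['color'][100:300,:,::-1],None,fx=1.56,fy=1.56,interpolation=cv2.INTER_CUBIC))
g=grab('top'); 
a=cv2.resize(f['color'][150:280,80:370,::-1],(790,354)); cv2.imwrite('pics/s2.png',a)
cv2.imwrite('pics/t2.png',cv2.resize(g['color'][:,:,::-1],(800,600)))
```

```text
8.325 [415.9 191.  241.8] [ 0.76  0.22 -0.03] 0.01943503239675647
```

View pics/s2.png

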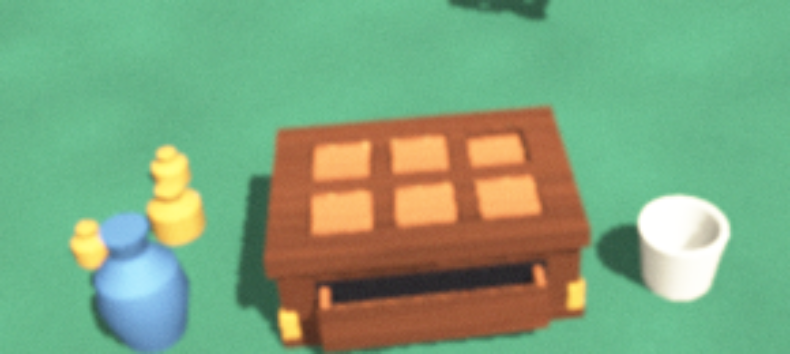

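View pics/t2.png

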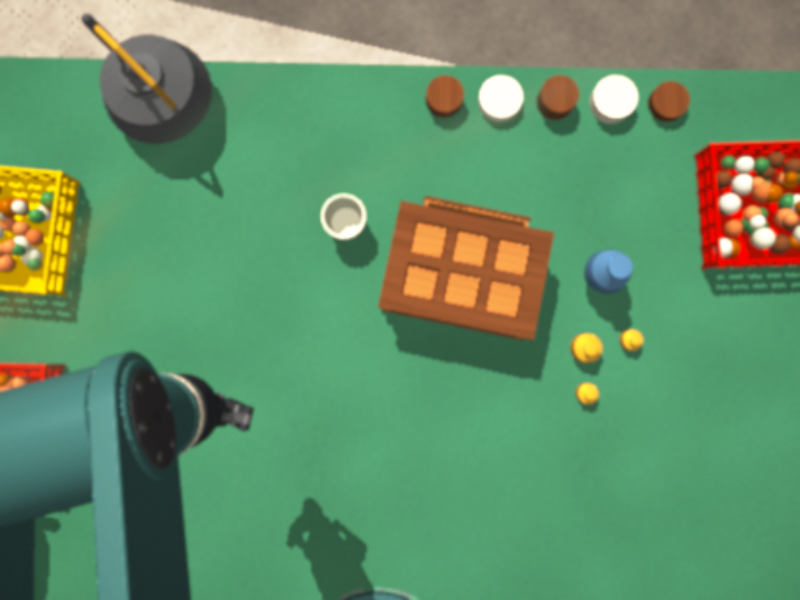

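The drawer stands out, with its front at about (430,310) in the scene crop. Tile 1 is visibly sunk at (497,150). The cup, vase and weights haven't moved. One numeric check before I hand in.

Run:
```python
from h import *
f=pickle.load(open('top.pkl','rb')); g=pickle.load(open('scene.pkl','rb'))
def med(fr,p,r=4):
    u,v=proj(fr,p); u,v=int(round(u)),int(round(v)); 
    return np.median([pt(fr,a,b)[2] for a in range(u-r,u+r+1) for b in range(v-r,v+r+1)])
for k in T: print(k,round(med(f,(*T[k],88)),1),round(med(g,(*T[k],88)),1))
c=np.array([600.9,-120.6]); a=np.radians(-10.8); ex=np.array([np.cos(a),np.sin(a)]); ey=np.array([-ex[1],ex[0]])
# points on drawer front from the scene camera: chest-frame x
H=[]
for v in range(150,300):
  for u in range(150,340):
    p=pt(g,u,v); d=p[:2]-c; X,Y=d@ex,d@ey
    if 15<p[2]<60 and abs(Y)<70 and 60<X<130: H.append(X)
print(np.histogram(H,np.arange(60,131,5)), np.median([h for h in H if h>95]))
```

```text
1 81.6 83.6
2 87.5 89.8
3 87.1 89.6
4 87.5 90.0
5 87.3 89.8
6 87.3 89.5
(array([   0,    0,    9,  538,    0,    0,   14,   17, 1051,   18,    0,
          0,    0,    0]), array([ 60,  65,  70,  75,  80,  85,  90,  95, 100, 105, 110, 115, 120,
       125, 130])) 103.25022697533626
```

Tile 1 sits about 6 mm below the others in both cameras. The drawer front is at 103 mm, against the 80 mm side face, so it is fully out within camera error.

```bash
python3 -c "
from workcell import ctrl
print(ctrl.finish_job())"
```

```text
the job is handed in; nothing more can be done
None
```

The button was tile 1 (the -x row, +y column), and it is pressed fully home with the secret drawer out. It was the first tile I felt, so I didn't touch the other five.

- **Press:** The tile gave steadily at about 2–4 N from 88 to 82.1 mm. It then stopped, with the force at 7.7 N, the highest reading I took.
- **Tile depth:** Tile 1 now lies about 6 mm below the other tiles in both cameras.
- **Drawer:** Its front measures about 23 mm out of the chest side. The nominal figure is 24 mm, and the camera calibration is only good to about 2 mm.
- **Surroundings:** By eye, the cup, vase and weights stand where they were in the before and after top pictures.
- **Finish:** The arm ended well clear at 242 mm height, touching nothing, after 8.3 s.

No check failed. The only disagreement was that the two cameras' height readings differ by about 2 mm, which is within calibration.

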